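Press the push-fit tiles home in the mosaic trivet

TASK

With the fingertips, press the tiles of the mosaic trivet fully home in their rubber seats: first the round disc, then the straight bar, then the plus-shaped one. Leave the triangular tile standing proud, pull no tile out of its seat, leave the jar, spatula and spare heart tile where they are, and finish clear of everything.

Things in the scene. Friction and masses are not known exactly. Their poses are not given: they have to be found in the camera images.
- disc (a joint): Vertical slide of a push-fit tile, in m: 0 = standing proud, top face 37 mm above the bench; grows as it is pushed down; 0.008 = fully home on its stop, top face 29 mm above the bench; starts at 0 to 0.002. Moving it takes 6 to 8 N; it stays where it is left; negative = pulled up. The tile: round disc, 52 mm in diameter.
- disc_top (a point): Centre of the top face of the disc tile (off-white ceramic, 8 mm thick, in a round black rubber seat 66 mm across and 3 mm high on the board). Moves with the tile; x and y level, z up.
- bar (a joint): Vertical slide of a push-fit tile, in m: 0 = standing proud, top face 37 mm above the bench; grows as it is pushed down; 0.008 = fully home on its stop, top face 29 mm above the bench; starts at 0 to 0.002. Moving it takes 6 to 8 N; it stays where it is left; negative = pulled up. The tile: plain straight bar, 56 mm long (its x) and 22 mm wide (its y).
- bar_top (a point): Centre of the top face of the bar tile (off-white ceramic, 8 mm thick, in a round black rubber seat 66 mm across and 3 mm high on the board). Moves with the tile; x and y level, z up.
- cross (a joint): Vertical slide of a push-fit tile, in m: 0 = standing proud, top face 37 mm above the bench; grows as it is pushed down; 0.008 = fully home on its stop, top face 29 mm above the bench; starts at 0 to 0.002. Moving it takes 6 to 8 N; it stays where it is left; negative = pulled up. The tile: plus-shaped, 54 mm across, arms 18 mm wide.
- cross_top (a point): Centre of the top face of the cross tile (off-white ceramic, 8 mm thick, in a round black rubber seat 66 mm across and 3 mm high on the board). Moves with the tile; x and y level, z up.
- triangle (a joint): Vertical slide of a push-fit tile, in m: 0 = standing proud, top face 37 mm above the bench; grows as it is pushed down; 0.008 = fully home on its stop, top face 29 mm above the bench; starts at 0 to 0.002. Moving it takes 6 to 8 N; it stays where it is left; negative = pulled up. The tile: triangle with three equal sides of about 52 mm.
- triangle_top (a point): Centre of the top face of the triangle tile (off-white ceramic, 8 mm thick, in a round black rubber seat 66 mm across and 3 mm high on the board). Moves with the tile; x and y level, z up.
- board: Square plywood trivet board fixed to the bench, 210 x 210 mm, 18 mm thick, edged with thin grey and white mosaic pieces. It carries the four rubber seats in a square, centres 86 mm apart; which tile is in which seat varies. A fixed black compartment tray 35 mm high lies beyond it. Origin: centre of its underside, on the bench; x and y along its sides, z up.
- jar: Bystander: loose lidded jar, 52 mm in diameter, 75 mm high, standing on the bench beside the board. Origin: centre of its underside.
- spatula: Bystander: loose spatula, 200 mm long, lying on the bench beside the board on the other side. Origin: its underside, on its axis, which runs along its x.
- heart: Bystander: loose spare heart-shaped blue tile, about 34 x 38 mm, 8 mm thick, lying on the bench beside the board. Origin: about the centre of its underside.

How it is judged:
By the outcome, as a careful person would: the job done as asked, in the order asked, and still so for the second after the job is handed in, with the robot touching nothing.
It also fails if it takes over 38 s, if anything falls off the work surface, if the arm or the gripper's body presses on something with over 40 N, if the wrist force passes 120 N, or if a joint passes its speed limit or range.

ROBOT

A 6-joint arm with a two-finger parallel gripper is mounted at the origin on the work surface. World frame = base frame: x ahead of the robot, y to its left, z up, the work surface at z = 0. Lengths are in m, angles in rad, forces in N, time in s.
With the tool pointing down it reaches from about 0.425 to 0.95 m from the base axis. Payload 3.5 kg.
Tool frame: the origin (TCP) lies midway between the tips of the shut fingers; the grasp point (between the pads) lies 19 mm behind it; z points along the fingers, y is the line along which they close (so a half turn about z gives the same grasp; the last joint's range is limited). The gripper opens to 85 mm and grips with 20 to 120 N. Pads are 22 mm wide; open, the fingers measure 114 mm over their backs; the gripper's body (76 mm by 85 mm) begins 54 mm behind the grasp point. The pads swing forward as they close: fully open they stand 13 mm farther back than shut.
Start: joints at [1.161, 0.286, 1.577, -0, 1.279, -0.15], TCP at [0.173, 0.652, 0.231] pointing down, gripper open.
Joint ranges: [-2.77, 2.77], [-0.9, 2.22], [0.21, 2.48], [-1.53, 4.67], [0.24, 2.81], [-2.84, 2.84]. Speed limits (rad/s): [2.79, 2.79, 3.14, 3.14, 3.14, 3.14].

INTERFACE

Orientations are given as a unit quaternion [x, y, z, w].
In Python, from plant import * gives the robot as it stands.
- The arm moves only by the tool move_arm, never from a script. Its argument "moves" is a list of rows, each a list of 3 entries, a list of its own where there are three numbers: the opening, from 0 (shut) to 1 (fully open), then the shift along the tool's x, y, z in m, then the turn, a rotation vector about the tool's x, y, z in rad. A call has exactly 10 rows; each row shifts and turns the commanded pose from where the row before left it, along the tool's axes as they then stand; what a row does not reach is not made up. A row lasts 1/12 s, in which the tool goes at most 41.7 mm and 7.16 degrees, less where a joint would pass 70% of its speed; a pose out of reach is approached as far as the arm can. A call is refused whole if a number of a shift passes 0.0417 or a number of a turn 0.125, either way. A call with a gripper value outside its range is refused whole. The fingers move at their own pace and stop on an object; "grip_force" is the grip in N (left out, the last holds). Time passes only in rows, so rows that do not move let the fingers close, or fill a call up. It gives the time, the measured TCP pose, the force, the opening and the grip force at its end, in the units of the state.
- get_state(): the state, without advancing time (a new reading comes with each control period).
- read_camera(name): name is "side" or "top"; returns the picture (400x640x3 uint8, red, green, blue); there is no depth.
- camera_params(name): a dict with "fx", "fy", "cx", "cy" (pixels), "k1" (the pictures are not rectified: a ray, as slopes to the right and down, at radius r is drawn at 1 + k1 r^2 times it, then the intrinsics apply), "rvec" (rotation vector, rad) and "tvec" (3), from world to camera coordinates, as OpenCV has them. Camera axes: x right, y down, z forward; pixel columns grow to the right and rows downward; lengths in m; the calibration is good to about 2 mm. A picture is of the moment at which its call begins. camera_params takes no time and is no camera call.
- sign_off(): hands the job in; it is judged then, once.
The state is a dict: "time": time; "qpos": joint angles; "dq": joint speeds; "joint_efforts": joint torques, N m; "eef_pos": TCP position; "tcp_rot": TCP orientation; "contact_force": force on the tool from outside, world axes, zero at the start; "wrist_torque": the same for the moment, N m; "opening": opening from 0.0 (shut) to 1.0 (fully open); "finger_force": force on a finger pad.
Only numpy, scipy, OpenCV 4.12 (cv2) and the standard library are available. Lean on these libraries where they do the work, as an engineer would, in place of code of your own. Each camera call takes 0.05 s, during which the arm holds its last target. There are 200 camera calls.

## Working session

There is one attempt and no reset: what is moved stays moved. The work goes in short steps, Python scripts to look and compute and a tool call to move; the robot and the scene stay as the last step left them, time stands still between calls to the robot, and variables do not carry over. Pictures are saved under pics/ and viewed, at most 10 in all, crops included, and the job is handed in when it is done.

Besides the shell and the picture viewer there is one more tool, called after "Call:" as name(argument=value, ...), one argument or row to a line, values as JSON. move_arm: Moves the arm, as the interface text tells. Its arguments: {"type":"object","properties":{"moves":{"type":"array"},"grip_force":{"type":"number"}},"required":["moves"]}

```bash
mkdir -p pics; python3 - <<'E'
from plant import *
import cv2
s=get_state(); print(s)
for n in ("top","side"):
    print(n,camera_params(n)); cv2.imwrite(f"pics/{n}0.png",read_camera(n)[:,:,::-1])
E
```

```text
{'time': 0.0, 'qpos': array([ 1.16101772e+00,  2.87214912e-01,  1.57817486e+00,  2.88793817e-05,
        1.27858168e+00, -1.49988435e-01]), 'dq': array([-7.41607832e-04,  8.51195016e-04,  9.45698419e-06,  1.23099890e-03,
        9.34920979e-04,  2.55698909e-06]), 'joint_efforts': array([-1.36761500e-03, -4.05985379e+01, -2.92623228e+01, -2.49933428e-04,
        5.93260105e-03,  6.96583005e-07]), 'eef_pos': array([0.17308732, 0.65175718, 0.22991549]), 'tcp_rot': array([ 1.29534160e-01,  9.91574247e-01, -1.13929835e-03, -3.41848753e-04]), 'contact_force': array([ 0.08288218,  0.45902409, -0.02846708]), 'wrist_torque': array([ 0.02639961,  0.03974564, -0.03688773]), 'finger_force': 0.0, 'opening': 0.9969895295642672}
top {'fx': 364.00049234688817, 'fy': 364.00049234688817, 'cx': 318.8066276139149, 'cy': 200.92331251225968, 'k1': -0.056226805464934075, 'rvec': array([ 2.15813786, -2.14698418,  0.18462101]), 'tvec': array([0.04664858, 0.57857113, 0.70576934])}
side {'fx': 363.63610856664974, 'fy': 363.63610856664974, 'cx': 322.3701014780617, 'cy': 201.67066715249865, 'k1': -0.023707207388745256, 'rvec': array([ 0.6257617 , -2.66213157,  1.12196032]), 'tvec': array([0.52179903, 0.19500381, 0.55042051])}
```

View pics/top0.png

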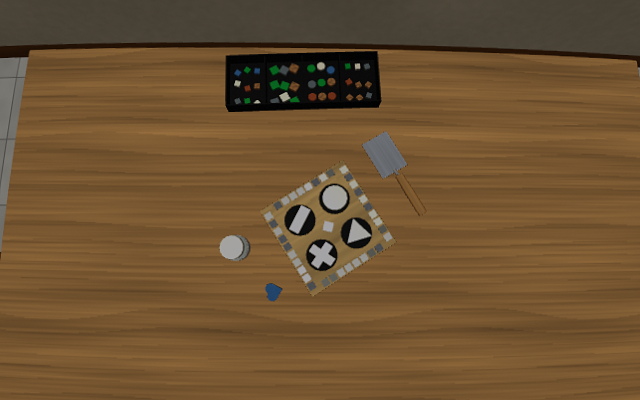

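View pics/side0.png

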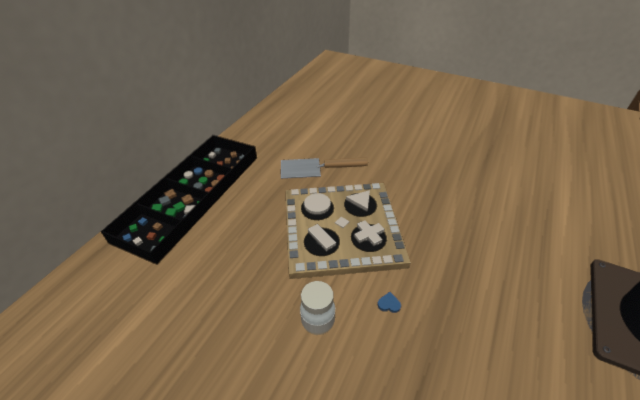

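The top view shows the disc at (334,198), bar (300,220), cross (322,255) and triangle (357,233). The jar is at (234,247), the heart at (273,291) and the spatula around (395,170). The side view agrees on this layout.

```bash
cat > h.py <<'E'
from plant import *
import cv2, numpy as np
def px2w(n,uv,z):
    p=camera_params(n); x=(np.array(uv,float)-[p['cx'],p['cy']])/[p['fx'],p['fy']]
    u=x.copy()
    for _ in range(20): u=x/(1+p['k1']*(u@u))
    R=cv2.Rodrigues(p['rvec'])[0]; c=-R.T@p['tvec']; d=R.T@np.r_[u,1]
    return c+d*(z-c[2])/d[2]
E
python3 - <<'E'
from h import *
seeds={'top':dict(disc=(334,198),bar=(300,220),cross=(322,255),tri=(357,233)),'side':dict(disc=(317,204),bar=(321,238),cross=(369,233),tri=(361,201))}
for n in seeds:
    im=cv2.imread(f'pics/{n}0.png'); print(n,'cam',-cv2.Rodrigues(camera_params(n)['rvec'])[0].T@camera_params(n)['tvec'])
    w=(im.min(2)>120).astype(np.uint8)
    if n=='side': w=(im.min(2)>165).astype(np.uint8)
    k,l,st,c=cv2.connectedComponentsWithStats(w)
    P={}
    for t,(u,v) in seeds[n].items():
        i=l[v,u]; P[t]=px2w(n,c[i],.036)
        ys,xs=np.nonzero(l==i); W=np.array([px2w(n,(a,b),.036)[:2] for a,b in zip(xs,ys)]); r=cv2.minAreaRect((W*1000).astype(np.float32))
        print(t,i,st[i],c[i].round(1),P[t].round(4),'reach',np.hypot(*P[t][:2]).round(3),'rect mm',np.round(r[1],1),round(r[2],1))
    for a,b in (('disc','bar'),('bar','cross'),('cross','tri'),('tri','disc')):
        d=P[b]-P[a]; print(a,b,np.linalg.norm(d).round(4),np.degrees(np.arctan2(d[1],d[0])).round(1))
    print('mean',sum(P.values())/4)
for t,uv in dict(jar=(232,247),heart=(273,291)).items(): print(t,px2w('top',uv,.075 if t=='jar' else .008))
E
```

```text
top cam [0.46596065 0.06475622 0.78340176]
disc 11 [323 186  24  24 447] [334.3 197.2] [0.5875 0.0173 0.036 ] reach 0.588 rect mm [48.8 47.7] 44.9
bar 15 [289 206  21  27 271] [299.1 219. ] [0.5415 0.0899 0.036 ] reach 0.549 rect mm [20.3 54.5] 64.0
cross 24 [309 242  26  26 366] [321.6 254.5] [0.4691 0.0435 0.036 ] reach 0.471 rect mm [46.  45.8] 13.5
tri 20 [348 220  23  22 261] [356.9 232. ] [ 0.5152 -0.029   0.036 ] reach 0.516 rect mm [46.5 40.7] 47.9
disc bar 0.086 122.4
bar cross 0.086 -147.3
cross tri 0.0859 -57.6
tri disc 0.0859 32.6
mean [0.52834013 0.03042231 0.036     ]
side cam [0.34729122 0.46342861 0.52714911]Traceback (most recent call last):
  File "<stdin>", line 11, in <module>
  File "h.py", line 4, in px2w
    p=camera_params(n); x=(np.array(uv,float)-[p['cx'],p['cy']])/[p['fx'],p['fy']]
ValueError: time passes only in moves, steps and waits
```

Call:
move_arm(
  moves=[
    [0,[-0.028,-0.025,0],[0,0,0]],
    [0,[-0.028,-0.025,0],[0,0,0]],
    [0,[-0.028,-0.025,0],[0,0,0]],
    [0,[-0.028,-0.025,0],[0,0,0]],
    [0,[-0.028,-0.025,0],[0,0,0]],
    [0,[-0.028,-0.025,0],[0,0,0]],
    [0,[-0.028,-0.025,0],[0,0,0]],
    [0,[-0.028,-0.025,0],[0,0,0]],
    [0,[-0.028,-0.025,0],[0,0,0]],
    [0,[-0.028,-0.025,0],[0,0,0]],
  ],
)

```text
time: 0.93
eef_pos: [0.3801, 0.337, 0.2309]
tcp_rot: [0.129, 0.992, -0.0, -0.0]
contact_force: [-0.4, 0.6, 0.1]
opening: 0.001
finger_force: 0.0
```

Call:
move_arm(
  moves=[
    [0,[-0.028,-0.025,0.013],[0,0,0]],
    [0,[-0.028,-0.025,0.013],[0,0,0]],
    [0,[-0.028,-0.025,0.013],[0,0,0]],
    [0,[-0.028,-0.025,0.013],[0,0,0]],
    [0,[-0.028,-0.025,0.013],[0,0,0]],
    [0,[-0.028,-0.025,0.013],[0,0,0]],
    [0,[-0.028,-0.025,0.013],[0,0,0]],
    [0,[-0.028,-0.025,0.013],[0,0,0]],
    [0,[-0.028,-0.025,0.013],[0,0,0]],
    [0,[0,0,0],[0,0,0]],
  ],
)

```text
time: 1.77
eef_pos: [0.5667, 0.0515, 0.1113]
tcp_rot: [0.132, 0.991, -0.001, -0.001]
contact_force: [-0.9, -0.5, 0.3]
opening: -0.003
finger_force: 0.0
```

```bash
cat >> h.py <<'E'
from scipy.spatial.transform import Rotation as Ro
T=dict(disc=(.5875,.0173),bar=(.5415,.0899),cross=(.4691,.0435),tri=(.5152,-.0290))
def to(t,z):
    s=get_state(); p=s['eef_pos']; R=Ro.from_quat(s['tcp_rot'])
    print('t',round(s['time'],2),'pos',p.round(4),'z axis',R.apply([0,0,1]).round(4),'F',s['contact_force'].round(2),'open',round(s['opening'],3))
    print('to',t,R.inv().apply(np.r_[T[t],z]-p).round(4))
def snap(n,f,box=None,k=1):
    im=read_camera(n)[:,:,::-1]
    if box: im=cv2.resize(im[box[1]:box[3],box[0]:box[2]],None,fx=k,fy=k,interpolation=cv2.INTER_CUBIC)
    cv2.imwrite(f,im)
E
python3 - <<'E'
from h import *
to('disc',.045); snap('side','pics/s1.png',(220,60,460,260),3)
for t,uv in dict(jar=(232,247),heart=(273,291)).items(): print(t,px2w('top',uv,.075 if t=='jar' else .008))
for t,uv in dict(disc=(317,204),bar=(321,238),cross=(369,233),tri=(361,201)).items(): print(t,px2w('side',uv,.036).round(4))
E
```

```text
t 1.77 pos [0.5667 0.0515 0.1113] z axis [-0.0029 -0.0016 -1.    ] F [-0.94 -0.52  0.32] open -0.003
to disc [-0.0292 -0.0274  0.0663]
jar [0.48240346 0.21754395 0.075     ]
heart [0.39345983 0.14356667 0.008     ]
disc [0.5831 0.0238 0.036 ]
bar [0.5378 0.0964 0.036 ]
cross [0.4665 0.0483 0.036 ]
tri [ 0.5103 -0.0213  0.036 ]
```

View pics/s1.png

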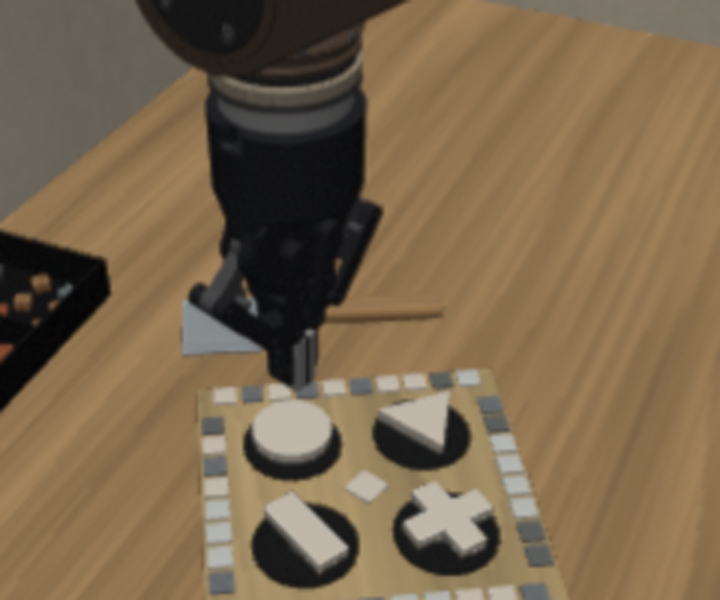

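The shut fingertips hang over the board at crop (298,385), near the disc at (292,430), and nothing else is close. I'll line up over the disc, then press.

Call:
move_arm(
  moves=[
    [0,[-0.01,-0.009,0],[0,0,0]],
    [0,[-0.01,-0.009,0],[0,0,0]],
    [0,[-0.008,-0.009,0.02],[0,0,0]],
    [0,[0,0,0.02],[0,0,0]],
    [0,[0,0,0.015],[0,0,0]],
    [0,[0,0,0.01],[0,0,0]],
    [0,[0,0,0],[0,0,0]],
    [0,[0,0,0],[0,0,0]],
    [0,[0,0,0],[0,0,0]],
    [0,[0,0,0],[0,0,0]],
  ],
)

```text
time: 2.65
eef_pos: [0.5868, 0.0234, 0.051]
tcp_rot: [0.129, 0.992, -0.0, 0.001]
contact_force: [-0.2, 0.0, -0.3]
opening: 0.001
finger_force: 0.0
```

```bash
python3 -c "
from h import *
to('disc',.029)"
```

```text
t 2.65 pos [0.5868 0.0234 0.051 ] z axis [ 2.9e-03 -4.0e-04 -1.0e+00] F [-0.22  0.03 -0.28] open 0.001
to disc [-0.0022 -0.0057  0.022 ]
```

Call:
move_arm(
  moves=[
    [0,[-0.002,-0.004,0.004],[0,0,0]],
    [0,[0,0,0.004],[0,0,0]],
    [0,[0,0,0.003],[0,0,0]],
    [0,[0,0,0.002],[0,0,0]],
    [0,[0,0,0.002],[0,0,0]],
    [0,[0,0,0.002],[0,0,0]],
    [0,[0,0,0.002],[0,0,0]],
    [0,[0,0,0.002],[0,0,0]],
    [0,[0,0,0],[0,0,0]],
    [0,[0,0,0],[0,0,0]],
  ],
)

```text
time: 3.48
eef_pos: [0.5863, 0.0189, 0.029]
tcp_rot: [0.129, 0.992, -0.0, -0.001]
contact_force: [-2.9, -0.3, 5.4]
opening: 0.002
finger_force: 2.8
```

Call:
move_arm(
  moves=[
    [0,[0,0,0.001],[0,0,0]],
    [0,[0,0,0],[0,0,0]],
    [0,[0,0,0.001],[0,0,0]],
    [0,[0,0,0],[0,0,0]],
    [0,[0,0,0.001],[0,0,0]],
    [0,[0,0,0],[0,0,0]],
    [0,[0,0,0],[0,0,0]],
    [0,[0,0,0],[0,0,0]],
    [0,[0,0,0],[0,0,0]],
    [0,[0,0,0],[0,0,0]],
  ],
)

```text
time: 4.32
eef_pos: [0.5864, 0.0189, 0.0289]
tcp_rot: [0.129, 0.992, -0.0, -0.002]
contact_force: [-10.1, -0.2, 20.0]
opening: -0.001
finger_force: 10.0
```

The disc is home: it hit the stop at z = 0.0289 with 20 N. Next is the bar.

Call:
move_arm(
  moves=[
    [0,[0,0,-0.005],[0,0,0]],
    [0,[0,0,-0.015],[0,0,0]],
    [0,[0,0,-0.02],[0,0,0]],
    [0,[0.016,0.015,0],[0,0,0]],
    [0,[0.016,0.015,0],[0,0,0]],
    [0,[0.016,0.015,0],[0,0,0]],
    [0,[0.014,0.013,0],[0,0,0]],
    [0,[0,0,0.01],[0,0,0]],
    [0,[0,0,0],[0,0,0]],
    [0,[0,0,0],[0,0,0]],
  ],
)

```text
time: 5.15
eef_pos: [0.5412, 0.0906, 0.0544]
tcp_rot: [0.129, 0.992, -0.0, -0.001]
contact_force: [0.3, 0.1, -0.5]
opening: -0.001
finger_force: 0.0
```

```bash
python3 -c "
from h import *
to('bar',.029); snap('side','pics/s2.png',(250,130,430,280),4)"
```

```text
t 5.15 pos [0.5412 0.0906 0.0544] z axis [-1.4e-03 -2.0e-04 -1.0e+00] F [ 0.3   0.09 -0.5 ] open -0.001
to bar [-0.0006 -0.0006  0.0254]
```

View pics/s2.png

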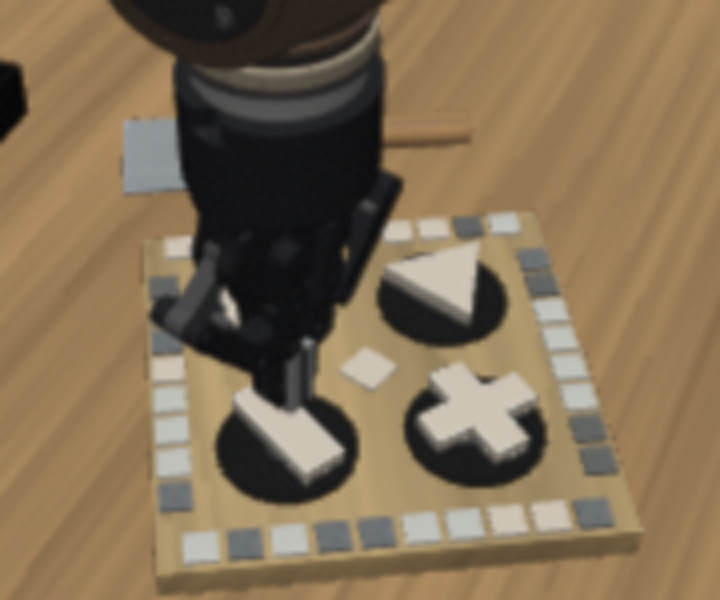

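The tips, at crop (290,405), sit above the middle of the bar at (290,430). Pressing.

Call:
move_arm(
  moves=[
    [0,[0,0,0.006],[0,0,0]],
    [0,[0,0,0.006],[0,0,0]],
    [0,[0,0,0.003],[0,0,0]],
    [0,[0,0,0.002],[0,0,0]],
    [0,[0,0,0.002],[0,0,0]],
    [0,[0,0,0.002],[0,0,0]],
    [0,[0,0,0.002],[0,0,0]],
    [0,[0,0,0.002],[0,0,0]],
    [0,[0,0,0.001],[0,0,0]],
    [0,[0,0,0],[0,0,0]],
  ],
)

```text
time: 6.03
eef_pos: [0.5414, 0.0907, 0.0299]
tcp_rot: [0.129, 0.992, -0.0, -0.0]
contact_force: [-2.9, -0.7, 4.2]
opening: -0.003
finger_force: 2.3
```

Call:
move_arm(
  moves=[
    [0,[0,0,0.001],[0,0,0]],
    [0,[0,0,0],[0,0,0]],
    [0,[0,0,0.001],[0,0,0]],
    [0,[0,0,0],[0,0,0]],
    [0,[0,0,0],[0,0,0]],
    [0,[0,0,0],[0,0,0]],
    [0,[0,0,0],[0,0,0]],
    [0,[0,0,0],[0,0,0]],
    [0,[0,0,0],[0,0,0]],
    [0,[0,0,0],[0,0,0]],
  ],
)

```text
time: 6.87
eef_pos: [0.5416, 0.0907, 0.029]
tcp_rot: [0.129, 0.992, -0.0, -0.001]
contact_force: [-5.1, -0.9, 10.4]
opening: 0.001
finger_force: 5.3
```

One more nudge until it sits firmly on the stop.

Call:
move_arm(
  moves=[
    [0,[0,0,0.001],[0,0,0]],
    [0,[0,0,0],[0,0,0]],
    [0,[0,0,0.001],[0,0,0]],
    [0,[0,0,0],[0,0,0]],
    [0,[0,0,0],[0,0,0]],
    [0,[0,0,0],[0,0,0]],
    [0,[0,0,0],[0,0,0]],
    [0,[0,0,0],[0,0,0]],
    [0,[0,0,0],[0,0,0]],
    [0,[0,0,0],[0,0,0]],
  ],
)

```text
time: 7.7
eef_pos: [0.5416, 0.0908, 0.0289]
tcp_rot: [0.129, 0.992, -0.001, -0.001]
contact_force: [-10.1, -2.0, 21.9]
opening: 0.002
finger_force: 10.7
```

Call:
move_arm(
  moves=[
    [0,[0,0,-0.005],[0,0,0]],
    [0,[0,0,-0.015],[0,0,0]],
    [0,[0,0,-0.02],[0,0,0]],
    [0,[0.015,-0.016,0],[0,0,0]],
    [0,[0.015,-0.016,0],[0,0,0]],
    [0,[0.015,-0.016,0],[0,0,0]],
    [0,[0.013,-0.015,0],[0,0,0]],
    [0,[0,0,0.01],[0,0,0]],
    [0,[0,0,0],[0,0,0]],
    [0,[0,0,0],[0,0,0]],
  ],
)

```text
time: 8.53
eef_pos: [0.4694, 0.0451, 0.0549]
tcp_rot: [0.13, 0.992, 0.0, -0.0]
contact_force: [0.2, 0.5, -0.3]
opening: 0.002
finger_force: 0.0
```

```bash
python3 -c "
from h import *
to('cross',.029); snap('side','pics/s3.png',(250,130,430,280),4)"
```

```text
t 8.53 pos [0.4694 0.0451 0.0549] z axis [-3.e-04  3.e-04 -1.e+00] F [ 0.24  0.48 -0.26] open 0.002
to cross [-0.0002 -0.0016  0.0259]
```

View pics/s3.png

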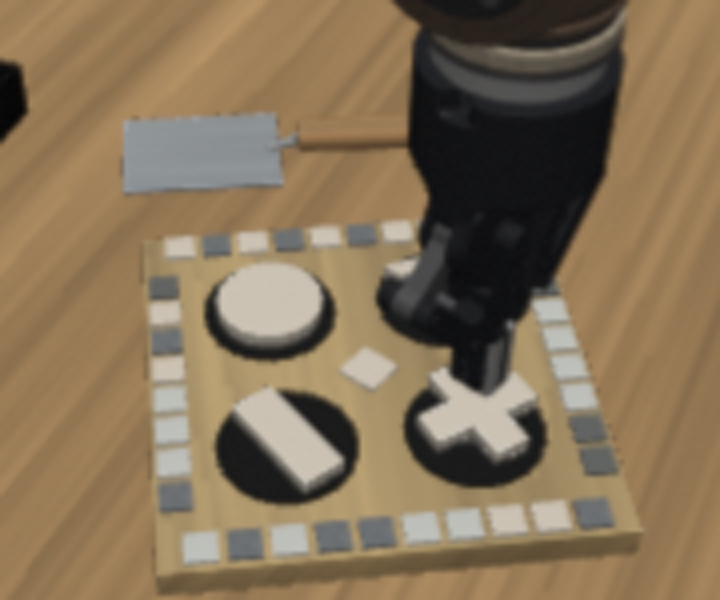

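The tips, at crop (482,385), are above the centre of the plus at (475,410). The disc and bar are now lower in their seats. Pressing the plus.

Call:
move_arm(
  moves=[
    [0,[0,-0.001,0.006],[0,0,0]],
    [0,[0,0,0.006],[0,0,0]],
    [0,[0,0,0.003],[0,0,0]],
    [0,[0,0,0.002],[0,0,0]],
    [0,[0,0,0.002],[0,0,0]],
    [0,[0,0,0.002],[0,0,0]],
    [0,[0,0,0.002],[0,0,0]],
    [0,[0,0,0.002],[0,0,0]],
    [0,[0,0,0.002],[0,0,0]],
    [0,[0,0,0],[0,0,0]],
  ],
)

```text
time: 9.42
eef_pos: [0.4688, 0.0442, 0.029]
tcp_rot: [0.129, 0.992, 0.0, -0.001]
contact_force: [-3.8, 0.0, 7.2]
opening: -0.002
finger_force: 3.5
```

Call:
move_arm(
  moves=[
    [0,[0,0,0.001],[0,0,0]],
    [0,[0,0,0],[0,0,0]],
    [0,[0,0,0.001],[0,0,0]],
    [0,[0,0,0],[0,0,0]],
    [0,[0,0,0.001],[0,0,0]],
    [0,[0,0,0],[0,0,0]],
    [0,[0,0,0],[0,0,0]],
    [0,[0,0,0],[0,0,0]],
    [0,[0,0,0],[0,0,0]],
    [0,[0,0,0],[0,0,0]],
  ],
)

```text
time: 10.25
eef_pos: [0.469, 0.0442, 0.0288]
tcp_rot: [0.129, 0.992, -0.0, -0.002]
contact_force: [-11.4, 1.2, 26.2]
opening: 0.003
finger_force: 13.3
```

The plus is home: 26 N at z = 0.0288. Lifting straight up and clear.

Call:
move_arm(
  moves=[
    [0,[0,0,-0.005],[0,0,0]],
    [0,[0,0,-0.015],[0,0,0]],
    [0,[0,0,-0.03],[0,0,0]],
    [0,[0,0,-0.03],[0,0,0]],
    [0,[0,0,-0.03],[0,0,0]],
    [0,[0,0,-0.03],[0,0,0]],
    [0,[0,0,-0.02],[0,0,0]],
    [0,[0,0,0],[0,0,0]],
    [0,[0,0,0],[0,0,0]],
    [0,[0,0,0],[0,0,0]],
  ],
)

```text
time: 11.08
eef_pos: [0.4683, 0.0441, 0.1842]
tcp_rot: [0.129, 0.992, -0.0, -0.001]
contact_force: [0.1, 0.7, 0.7]
opening: -0.001
finger_force: 0.0
```

```bash
python3 -c "
from h import *
to('cross',.029); snap('side','pics/s4.png',(250,130,430,280),4)"
```

```text
t 11.08 pos [0.4683 0.0441 0.1842] z axis [-1.7e-03  1.0e-04 -1.0e+00] F [0.06 0.72 0.7 ] open -0.001
to cross [-0.0011 -0.0003  0.1552]
```

View pics/s4.png

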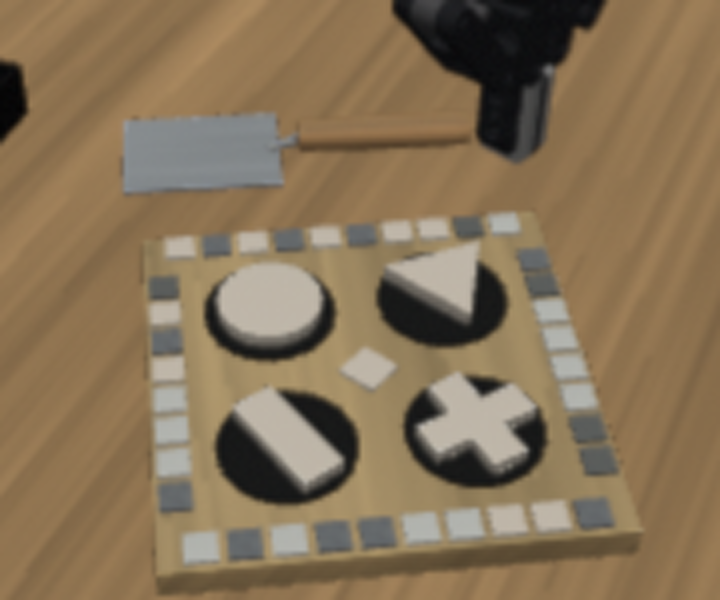

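The disc (270,305), bar (290,440) and plus (475,425) are all seated. The triangle (440,285) still stands proud, the spatula hasn't moved, and the gripper is well above the board. Handing in.

```bash
python3 -c "
from plant import *
print(sign_off())"
```

```text
the job is handed in; nothing more can be done
None
```

I pressed the disc, bar and plus fully home in that order (each on its stop at z ≈ 0.029 m, 20–26 N), left the triangle proud, touched none of the loose items, finished clear above the board and handed in at about 11 s.

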